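# Copy a sample's corner angle with the bevel blade onto the gold bar

### The job

Copy the corner angle of the gold sample to the loose gold bar: on the round plate, swing the steel bevel blade by its black post until it lies along the sample's angled leg, then push the red cap over its pivot down to lock it. Then stand the loose gold bar on the plate, the same way up as now, close along the blade's free side (away from the sample), midway between red cap and black post, and let go.

Things in the scene. Friction and masses are not known exactly. Their poses are not given: they have to be found in the camera images.
- blade: Flat steel blade, 20 mm wide, top at z 27 mm, over a fixed round plate (280 mm across, top at z 15). Origin: vertical pivot, at bench height; x runs outward along the blade to 165 mm, z up. Black post, 14 mm across, at x = 150, top at z 72. Turns stiffly (2 N at the post), stays where left. It starts 0.45 to 1.5 rad short of the leg: turn it counter-clockwise from above (+y). Free side: -y.
- sample: Gold sample's angled leg, fixed on the plate (its other leg is bolted along a steel rail). Origin: same pivot axis, at bench height; x runs outward along the leg. Leg 10 mm wide, from x = 35 to 120 mm, top at z 27 mm, its face to the blade at y = +10 mm: the blade stops flush against it when both x axes coincide.
- lock_top (a point): Centre of the top of the red round lock cap (36 mm across) over the blade's pivot. It stands 64 mm above the bench at the start; pushed straight down with about 5 N it sinks 8 mm, to 56 mm, and stays down.
- gold_bar: Loose gold bar, dark dots on top: 100 (x) by 22 (y) by 36 mm high, 0.2 kg; origin: centre of its underside. Stands on the bench with a grey and a black bar of the same size, places swapped. Goal, in the blade's frame: centre at x = 90, y = -21 mm (flush), underside at z 15. Held across its width, fingertips over 14 mm above its underside, the fingers clear the blade.
Things that resemble listed ones, but are neither listed nor needed, are in the scene too. Leave any pink or turquoise look-alike of the gold_bar alone.

How it is judged:
On the way, in this order (a step that is already met when the one before it is completed fails the run):
1. the blade lies along the sample's angled leg (within 10 degrees), the lock cap still up (angle between the x axis of blade and the x axis of sample, either way round below 0.175 rad and height (world z) of lock_top above 0.061 m), for 0.2 s.
2. the lock cap is pushed down while the blade lies along the leg (angle between the x axis of blade and the x axis of sample, either way round below 0.175 rad and height (world z) of lock_top below 0.059 m), for 0.1 s.
At the end, for the whole second after the job is handed in: Blade along the sample's angled leg within 10 degrees; lock cap down by 5 of its 8 mm or more; gold bar upright, at rest on the plate on the blade's free side, parallel within 10 degrees, its middle within 17 mm of flush and 60 to 115 mm from the pivot along the blade (all of step 2 and angle between the x axis of gold_bar and the x axis of blade, either way round below 0.175 rad and y of gold_bar in the frame of blade between -0.038 and -0.017 m and x of gold_bar in the frame of blade between 0.06 and 0.115 m and height (world z) of gold_bar between 0.011 and 0.019 m and angle between gold_bar's own z axis and vertical below 0.12 rad and linear speed of gold_bar below 0.02 m/s); the robot touches nothing.
It also fails if it takes over 51 s, if anything falls off the work surface, if the arm or the gripper's body presses on something with over 40 N, if the wrist force passes 120 N, or if a joint passes its speed limit or range.

### The arm

A 6-joint arm with a two-finger parallel gripper is mounted at the origin on the work surface. World frame = base frame: x ahead of the robot, y to its left, z up, the work surface at z = 0. Lengths are in m, angles in rad, forces in N, time in s.
With the tool pointing down it reaches from about 0.35 to 0.775 m from the base axis. Payload 7.3 kg.
Tool frame: the origin (TCP) lies at the very end of the fingers, on their centre line; the grasp point (between the pads) lies 19 mm behind it; z points along the fingers, y is the line along which they close (so a half turn about z gives the same grasp; the last joint's range is limited). The gripper opens to 92 mm and grips with 3 to 60 N. Pads are 19 mm wide; open, the fingers measure 130 mm over their backs; the gripper's body (75 mm by 190 mm) begins 47 mm behind the grasp point.
Start: joints at [-1.459, 0.342, 1.524, -0, 1.275, -0.146], TCP at [0.134, -0.508, 0.227] pointing down, gripper open.
Joint ranges: [-2.53, 2.53], [-0.77, 2.02], [0.04, 2.7], [-1, 4.14], [0.28, 2.66], [-3.11, 3.11]. Speed limits (rad/s): [2.57, 2.57, 3.14, 3.14, 3.14, 3.14].

### API

Orientations are given as [roll, pitch, yaw] about the fixed x, y, z axes, in that order (R = Rz(yaw) Ry(pitch) Rx(roll)).
In Python, from cell import robot gives the robot as it stands.
- The arm moves only by the tool apply_moves, never from a script. Its argument "motion" is text: rows parted by semicolons, each of 7 numbers parted by spaces: the opening in per cent of the stroke, from 0 (shut) to 100 (fully open), then the shift along the tool's x, y, z in cm, then the turn, a rotation vector about the tool's x, y, z in rad. A call has 1 to 20 rows; each row shifts and turns the commanded pose from where the row before left it, along the tool's axes as they then stand; what a row does not reach is not made up. A row lasts 1/8 s, in which the tool goes at most 62.5 mm and 10.7 degrees, less where a joint would pass 70% of its speed; a pose out of reach is approached as far as the arm can. A call with a gripper value outside its range is refused whole. The fingers move at their own pace and stop on an object; "force" is the grip in N (left out, the last holds). Time passes only in rows, so rows that do not move let the fingers close. It gives the time, the measured TCP pose, the force, the opening and the grip force at its end, in the units of the state.
- robot.observe(): the state, without advancing time (a new reading comes with each control period).
- robot.read_camera(name): name is "scene" or "top" or "wrist"; returns a dict with "img" (384x512x3 uint8, red, green, blue), "fovy" (degrees; the focal length in pixels is half the picture's height over the tangent of half this angle, whatever the lens; pixels are square), "cx", "cy" (the principal point, pixels), "k1" (the pictures are not rectified: a ray, as slopes to the right and down, at radius r is drawn at 1 + k1 r^2 times it, then the intrinsics apply), "R" (3x3) and "t" (3): a world point X has camera coordinates R X + t; the wrist camera has in their place "hand_eye" (4x4, takes a point from camera to tool coordinates, whose origin is the TCP and whose axes are the flange's). Camera axes: x right, y down, z forward; pixel columns grow to the right and rows downward; lengths in m; the calibration is good to about 2 mm. A picture is of the moment at which its call begins: read the wrist's pose just before it. There is no depth.
- robot.hand_in(): hands the job in; it is judged then, once.
Trained networks look in a picture, given as the dict that the camera call returned (one of the last four; its "shot" number tells which), for a name from the list of things; names that differ only in an ending like _2 or _b are one class to them, and where a whole thing is asked for, a point or a joint stands for the part that bears it (a point fixed in the world has none). Each returns a list of dicts, best first, with "score" (0 to 1); they miss things now and then, are a little off and sometimes report something else, mostly with a low value. They report only what shows in the picture. A call takes as long as a camera call. They do not tell look-alikes from the thing itself.
- robot.search_frame(target, picture): "centre" ([x, y, z] in m, in world coordinates, good to about 4 mm: the middle of the surface that is visible of it).
- robot.trace(target, picture): "pixels" (384x512 bool, what is visible of it).
The state is a dict: "time": time; "qpos": joint angles; "qvel": joint speeds; "joint_efforts": joint torques, N m; "tool_pos": TCP position; "tool_rot": TCP orientation; "contact_force": force on the tool from outside, world axes, zero at the start; "torque": the same for the moment, N m; "opening": finger opening in m; "grip_force": force on a finger pad.
Only numpy, scipy, OpenCV 4.12 (cv2) and the standard library are available. Lean on these libraries where they do the work, as an engineer would, in place of code of your own. Each camera call takes 0.05 s, during which the arm holds its last target. There are 200 camera calls.

## Working session

There is one attempt and no reset: what is moved stays moved. The work goes in short steps, Python scripts to look and compute and a tool call to move; the robot and the scene stay as the last step left them, time stands still between calls to the robot, and variables do not carry over. Pictures are saved under pics/ and viewed, at most 10 in all, crops included, and the job is handed in when it is done.

Besides the shell and the picture viewer there is one more tool, called after "Emit:" as a command line: name --argument value ..., lists and objects as JSON in quotes. apply_moves: Moves the arm, as the interface text tells. Its arguments: {"type":"object","properties":{"motion":{"type":"string"},"force":{"type":"number"}},"required":["motion"]}

```bash
mkdir -p pics
cat > h.py <<'E'
import numpy as np, cv2
from cell import robot
def K(p):
    f=p["img"].shape[0]/2/np.tan(np.radians(p["fovy"])/2); return f
def ray(p,u,v):
    f=K(p); d=np.array([(u-p["cx"])/f,(v-p["cy"])/f]); s=d.copy()
    for _ in range(20): s=d/(1+p["k1"]*(s@s))
    return np.array([s[0],s[1],1.])
def at_z(p,u,v,z):
    R=np.array(p["R"]);t=np.array(p["t"]); c=-R.T@t; d=R.T@ray(p,u,v)
    return c+d*(z-c[2])/d[2]
def proj(p,X):
    c=np.array(p["R"])@np.array(X)+np.array(p["t"]); s=c[:2]/c[2]; s=s*(1+p["k1"]*(s@s)); return s*K(p)+[p["cx"],p["cy"]]
def save(n,img): cv2.imwrite("pics/"+n,cv2.cvtColor(img,cv2.COLOR_RGB2BGR))
E
python3 - <<'E'
from h import *
print(robot.observe())
ims=[]
for c in ["top","scene"]:
    p=robot.read_camera(c); ims.append(p["img"])
    print(c,p["fovy"],p["cx"],p["cy"],p["k1"],-np.array(p["R"]).T@p["t"])
    for n in ["blade","sample","lock_top","gold_bar"]:
        for d in robot.search_frame(n,p)[:4]: print(n,np.round(d["centre"],4),round(d["score"],2), proj(p,d["centre"]).round())
save("top0.png",cv2.resize(ims[0],(800,600),interpolation=cv2.INTER_CUBIC));save("scene0.png",cv2.resize(ims[1],(800,600)))
E
```

```text
{'time': 0.0, 'qpos': array([-1.45901376e+00,  3.42704255e-01,  1.52497880e+00,  1.48818489e-05,
        1.27536972e+00, -1.46005832e-01]), 'qvel': array([-0.00041561,  0.00057812, -0.00010724,  0.00252509,  0.00039614,
        0.00056342]), 'joint_efforts': array([-3.66559207e-04, -4.31246674e+01, -2.44221514e+01,  7.17030955e-02,
        5.60436992e-02, -9.59831391e-05]), 'tool_pos': array([ 0.13382504, -0.50726429,  0.22606787]), 'tool_rot': array([-3.14015014e+00, -2.26508756e-04,  2.57783889e-01]), 'contact_force': array([ 0.16459335, -0.30019713,  0.38328299]), 'torque': array([-0.04961497,  0.04286364, -0.06070961]), 'grip_force': 0.0, 'opening': 0.09166056192655889}
top 45.36999694207229 255.57992547337076 190.37218973576722 -0.07317164077178372 [0.29625965 0.17299381 0.95472403]
blade [ 0.5379 -0.0795  0.0274] 0.92 [383. 174.]
sample [ 0.5777 -0.1802  0.0267] 0.69 [430. 157.]
lock_top [ 0.6196 -0.1043  0.0677] 0.57 [399. 131.]
gold_bar [0.4424 0.158  0.0355] 0.87 [268. 214.]
gold_bar [0.4107 0.2928 0.0365] 0.74 [200. 227.]
gold_bar [0.325  0.4046 0.038 ] 0.65 [142. 267.]
gold_bar [0.2979 0.2825 0.0367] 0.64 [202. 284.]
scene 46.21480868175551 252.47757937473895 187.88508755915905 -0.1590681470366036 [0.89492431 0.575489   0.6256769 ]
blade [ 0.5412 -0.0787  0.0207] 0.55 [157. 161.]
lock_top [ 0.6255 -0.1004  0.0649] 0.5 [113. 158.]
gold_bar [0.3177 0.2788 0.029 ] 0.96 [361. 194.]
gold_bar [0.3366 0.4081 0.0351] 0.69 [413. 234.]
gold_bar [0.4209 0.2944 0.0262] 0.64 [333. 228.]
gold_bar [0.4507 0.1605 0.0292] 0.6 [269. 196.]
```

View pics/top0.png

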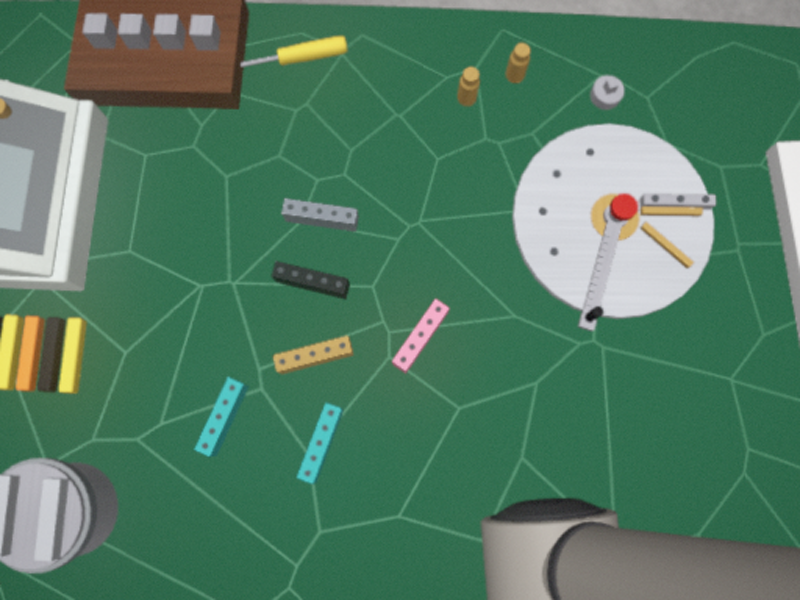

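View pics/scene0.png

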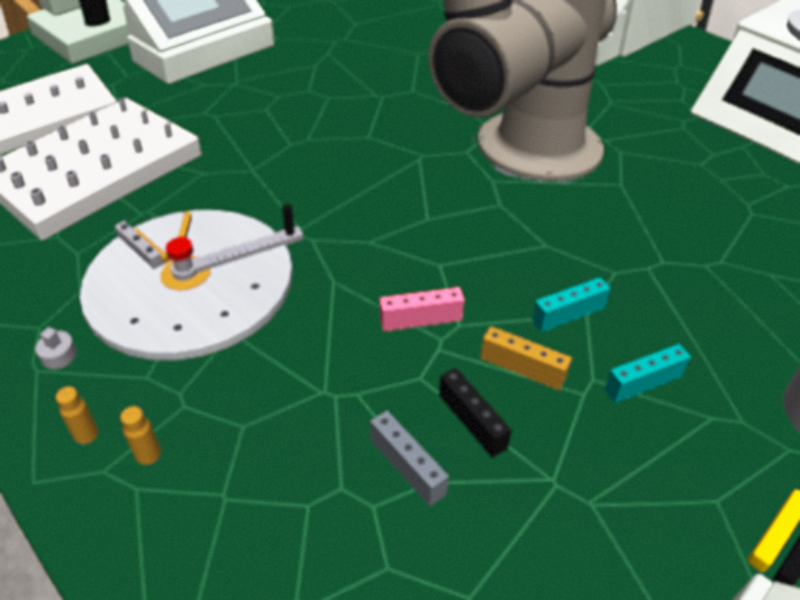

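The top view shows the plate, with the red cap at (623,207), the black post at (594,314) and the angled leg from (643,225) to (692,265). The bars are gold (313,353), grey (320,213), black (311,280), pink (421,335) and turquoise (219,417) and (319,443). Only the one at (313,353) is gold with dark dots. I'll measure and confirm it in a crop.

Run:
```python
from h import *
p=robot.read_camera("top"); img=p["img"]; hsv=cv2.cvtColor(img,cv2.COLOR_RGB2HSV)
H,S,V=[hsv[...,i].astype(int) for i in range(3)]
vv,uu=np.mgrid[:384,:512]
def box(u0,u1,v0,v1): return (uu>=u0)&(uu<u1)&(vv>=v0)&(vv<v1)
def fit(m,z,name):
    n,l,st,c=cv2.connectedComponentsWithStats(m.astype(np.uint8)); k=1+np.argmax(st[1:,4])
    q=np.argwhere(l==k); W=np.array([at_z(p,u,v,z)[:2] for v,u in q])
    r=cv2.minAreaRect(W.astype(np.float32)*1000); mu=W.mean(0); w,e=np.linalg.eigh(np.cov(W.T)); d=e[:,1]
    print(name,len(q),mu.round(4),"rect",np.round(r[0],1),np.round(r[1],1),"ang",np.arctan2(d[1],d[0]).round(3)); return mu,d
red=((H<8)|(H>172))&(S>150)&(V>100)
cap,_=fit(red&box(380,420,110,150),.064,"cap")
gold=(H>10)&(H<28)&(S>90)
leg,d=fit(gold&box(405,450,142,175),.027,"leg")
gold_,_=fit((H>10)&(H<28)&(S>70)&box(165,235,205,245),.036,"bar(all)")
post,_=fit((V<50)&box(370,390,190,210),.05,"post")
t=robot.trace("gold_bar",p); 
for x in t:
    m=x["pixels"]; print(np.argwhere(m).mean(0)[::-1].round(), m.sum())
if d@(leg-cap)<0:d=-d
n=np.array([-d[1],d[0]]); print("leg offset from cap",(leg-cap)@d,(leg-cap)@n,"legang",np.arctan2(d[1],d[0]))
for d_ in robot.search_frame("blade",p)[:1]: b=np.array(d_["centre"])[:2]; print("blade dir",np.arctan2(*(b-cap)[::-1]))
a=cv2.resize(img[195:260,160:240],None,fx=5,fy=5,interpolation=cv2.INTER_CUBIC); b=cv2.resize(img[110:220,360:460],(400,440),interpolation=cv2.INTER_CUBIC)
o=np.zeros((440,800,3),np.uint8);o[:325,:400]=a;o[:,400:]=b;save("crop.png",o)
```

```text
cap 213 [ 0.6176 -0.1039] rect [ 617.  -104.3] [32.4 33.9] ang 2.18
leg 187 [ 0.5794 -0.1733] rect [ 579.8 -172.8] [81.5 10.8] ang 0.865
bar(all) 601 [0.4102 0.2935] rect [410.4 294. ] [ 26.5 100.8] ang 1.868
post 36 [ 0.4749 -0.0645] rect [475.6 -65.5] [ 8.9 21.4] ang 2.205
[204. 284.] 639
[141. 267.] 816
[201. 227.] 639
leg offset from cap 0.07754856692648723 0.015937965397119714 legang -2.2769481405459646
blade dir 2.887352023277243
```

View pics/crop.png

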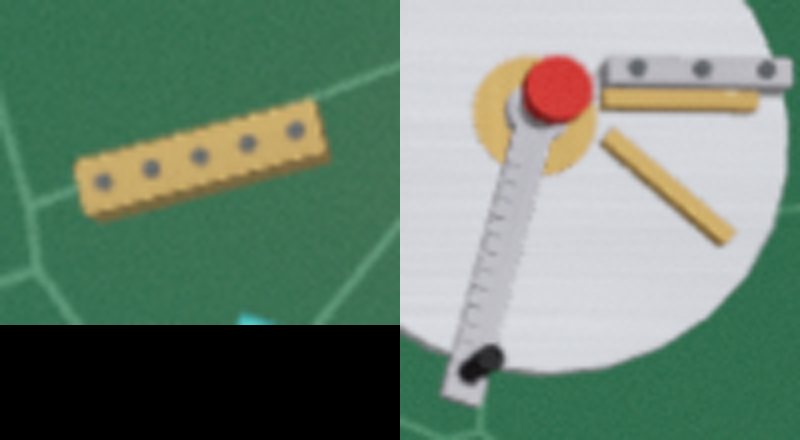

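The crop confirms it: the bar at left is gold with five dark dots. On the plate, the red cap is at the pivot, and the leg lies counter-clockwise of the blade (1.12 rad to go). Next I'll turn and move above the post.

Emit:
apply_moves --motion "100 0 0 0 0 0 0.103;100 0 0 0 0 0 0.103;100 0 0 0 0 0 0.103;100 0 0 0 0 0 0.103;100 0 0 0 0 0 0.101;100 1.54 -3.66 0 0 0 0;100 1.54 -3.66 0 0 0 0;100 1.54 -3.66 0 0 0 0;100 1.54 -3.66 0 0 0 0;100 1.54 -3.66 0 0 0 0;100 1.54 -3.66 0 0 0 0;100 1.54 -3.66 0 0 0 0;100 1.54 -3.66 0 0 0 0;100 1.54 -3.66 0 0 0 0;100 1.54 -3.66 0 0 0 0;100 1.54 -3.66 0 0 0 0;100 1.54 -3.66 0 0 0 0;100 1.54 -3.66 0 0 0 0;100 1.54 -3.66 0 0 0 0"

```text
time: 3.02
tool_pos: [0.4726, -0.0651, 0.2269]
tool_rot: [3.141, -0.0, -0.255]
contact_force: [-0.3, -0.1, 1.3]
opening: 0.0921
grip_force: 0.0
```

Emit:
apply_moves --motion "100 0 0 2 0 0 0;100 0 0 0 0 0 0"

```text
time: 3.28
tool_pos: [0.4711, -0.0657, 0.2056]
tool_rot: [3.142, 0.003, -0.254]
contact_force: [-1.1, -0.0, 0.5]
opening: 0.092
grip_force: 0.0
```

```bash
cat >> h.py <<'E'
from scipy.spatial.transform import Rotation as Ro
def wrist():
    s=robot.observe(); p=robot.read_camera("wrist"); T=np.eye(4); T[:3,:3]=Ro.from_euler("xyz",s["tool_rot"]).as_matrix(); T[:3,3]=s["tool_pos"]
    M=np.linalg.inv(T@np.array(p["hand_eye"])); p["R"]=M[:3,:3]; p["t"]=M[:3,3]; return s,p
E
python3 - <<'E'
from h import *
s,p=wrist(); save("w1.png",p["img"])
for n in ["blade","lock_top","sample"]:
    for d in robot.search_frame(n,p)[:2]: print(n,np.round(d["centre"],4),d["score"])
print(proj(p,[.472,-.066,.072]),proj(p,[.6174,-.104,.064]))
E
```

```text
blade [ 0.5499 -0.0834  0.0295] 0.64
lock_top [ 0.6151 -0.1058  0.0661] 0.72
sample [ 0.587  -0.1712  0.0276] 0.56
[259.35460146 177.4486426 ] [259.73411072   7.05130283]
```

View pics/w1.png

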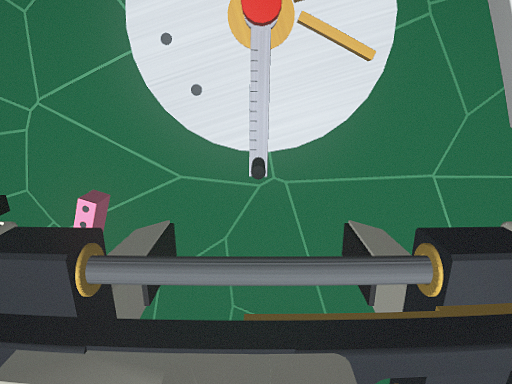

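The wrist view shows the post top at (258,171), centred between the fingers, about 2 mm further toward the pivot than predicted. Now descend and grip.

Emit:
apply_moves --motion "100 0.2 0 3.4 0 0 0;100 0 0 3.4 0 0 0;100 0 0 3.4 0 0 0;100 0 0 3.4 0 0 0;100 0 0 3.2 0 0 0;100 0 0 0 0 0 0;10 0 0 0 0 0 0;10 0 0 0 0 0 0;10 0 0 0 0 0 0;10 0 0 0 0 0 0;10 0 0 0 0 0 0;10 0 0 0 0 0 0" --force 10

```text
time: 4.97
tool_pos: [0.4738, -0.0668, 0.0387]
tool_rot: [3.142, -0.0, -0.255]
contact_force: [-0.5, -0.8, -0.9]
opening: 0.0366
grip_force: 0.0
```

Emit:
apply_moves --motion "10 0 0 0 0 0 0;10 0 0 0 0 0 0;10 0 0 0 0 0 0;10 0 0 0 0 0 0;10 0.074 1.48 0 0 0 -0.1;10 0.074 1.48 0 0 0 -0.1;10 0.074 1.48 0 0 0 -0.1"

```text
time: 5.85
tool_pos: [0.4684, -0.1109, 0.0386]
tool_rot: [-3.141, 0.001, 0.048]
contact_force: [-1.2, 2.1, 1.3]
opening: 0.0134
grip_force: 10.0
```

Emit:
apply_moves --motion "10 0.074 1.48 0 0 0 -0.1;10 0.074 1.48 0 0 0 -0.1;10 0.074 1.48 0 0 0 -0.1;10 0.074 1.48 0 0 0 -0.1;10 0.074 1.48 0 0 0 -0.1;10 0.074 1.48 0 0 0 -0.1;10 0.074 1.48 0 0 0 -0.1;10 0.02 0.74 0 0 0 -0.05;10 0 0 0 0 0 0"

```text
time: 6.98
tool_pos: [0.5115, -0.2126, 0.0386]
tool_rot: [-3.141, 0.005, 0.796]
contact_force: [-8.8, -11.1, 2.0]
opening: 0.0134
grip_force: 10.0
```

Emit:
apply_moves --motion "10 -0.1 0.45 0 0 0 -0.03;10 -0.05 0.45 0 0 0 -0.03;10 0 0.15 0 0 0 -0.01;10 0 0 0 0 0 0"

```text
time: 7.48
tool_pos: [0.5185, -0.2196, 0.0386]
tool_rot: [-3.14, 0.003, 0.865]
contact_force: [-6.6, -6.1, 1.6]
opening: 0.0137
grip_force: 10.0
```

Run:
```python
from h import *
s,p=wrist(); 
for n in ["blade","lock_top","sample"]:
    for d in robot.search_frame(n,p)[:1]: print(n,np.round(d["centre"],4),d["score"])
img=p["img"];hsv=cv2.cvtColor(img,cv2.COLOR_RGB2HSV);save("w2.png",img)
print(s["tool_pos"],s["tool_rot"])
```

```text
blade [ 0.5656 -0.173   0.0276] 0.89
lock_top [ 0.5846 -0.1732  0.0249] 0.31
sample [ 0.5866 -0.1696  0.0275] 0.97
[ 0.51854155 -0.21962886  0.03856994] [-3.14037967e+00  2.84826794e-03  8.65036946e-01]
```

View pics/w2.png

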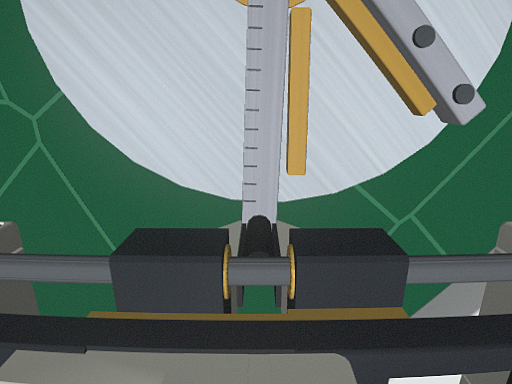

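The wrist view shows the blade (right edge at x≈278) nearly along the leg (left edge at x≈288), with a gap of about 4 mm at the outer end. I'll nudge it further.

Emit:
apply_moves --motion "10 0 0.25 0 0 0 -0.015;10 0 0.25 0 0 0 -0.015;10 0 0 0 0 0 0;10 0 0 0 0 0 0"

```text
time: 8.18
tool_pos: [0.5223, -0.223, 0.0386]
tool_rot: [-3.141, 0.003, 0.895]
contact_force: [-6.3, -6.8, 2.3]
opening: 0.0134
grip_force: 10.0
```

Run:
```python
from h import *
s,p=wrist(); img=p["img"]; hsv=cv2.cvtColor(img,cv2.COLOR_RGB2HSV)
for n in ["blade","sample"]:
    m=robot.trace(n,p)[0]["pixels"]; q=np.argwhere(m&(np.mgrid[:384,:512][0]<170)); W=np.array([at_z(p,u,v,.027)[:2] for v,u in q])
    w,e=np.linalg.eigh(np.cov(W.T)); d=e[:,1]; print(n,len(q),W.mean(0),np.arctan2(d[1],d[0]))
```

```text
blade 6737 [ 0.57475577 -0.16079296] 0.8568590425699054
sample 3190 [ 0.58482626 -0.17251439] 0.8591883191183426
```

Angles agree within 0.003 rad and the blade is flush. Release, rise, go over the cap, shut the fingers.

Emit:
apply_moves --motion "40 0 0 0 0 0 0;40 0 0 0 0 0 0;40 0 0 0 0 0 0;40 0 0 -2 0 0 0;40 0 0 -3 0 0 0;40 0 0 -2.5 0 0 0;0 4 0 0 0 0 0;0 4 0 0 0 0 0;0 4 0 0 0 0 0;0 3.2 0 0 0 0 0;0 0 0 0 0 0 0;0 0 0 0 0 0 0"

```text
time: 9.82
tool_pos: [0.6184, -0.1032, 0.1135]
tool_rot: [-3.141, 0.001, 0.895]
contact_force: [-0.1, -0.6, -0.4]
opening: 0.0003
grip_force: 0.0
```

Run:
```python
from h import *
for c in ["top","scene"]:
    p=robot.read_camera(c)
    for n in ["blade","lock_top"]:
        for d in robot.search_frame(n,p)[:1]: print(n,np.round(d["centre"],4),d["score"])
    if c=="top": save("t2.png",cv2.resize(p["img"][90:230,350:490],(560,560),interpolation=cv2.INTER_CUBIC))
```

```text
lock_top [ 0.6228 -0.0971  0.0641] 0.57
```

View pics/t2.png

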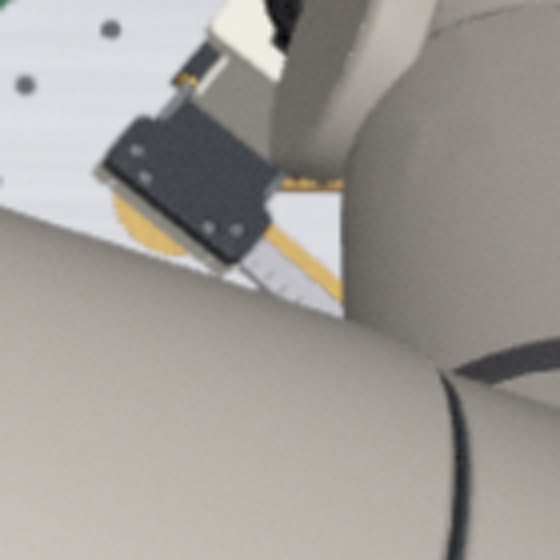

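The top view is blocked by the arm over the cap; the blade strip near (280,275) lies along the gold leg. Push down.

Emit:
apply_moves --motion "0 0 0 2.5 0 0 0;0 0 0 2 0 0 0;0 0 0 0.5 0 0 0;0 0 0 0.4 0 0 0;0 0 0 0.3 0 0 0;0 0 0 0.2 0 0 0;0 0 0 0 0 0 0"

```text
time: 11.0
tool_pos: [0.6191, -0.1031, 0.0562]
tool_rot: [3.14, -0.0, 0.895]
contact_force: [-5.3, -0.6, 9.5]
opening: 0.0004
grip_force: 4.8
```

Emit:
apply_moves --motion "0 0 0 0.2 0 0 0;0 0 0 0.1 0 0 0;0 0 0 0 0 0 0"

```text
time: 11.38
tool_pos: [0.6192, -0.1031, 0.056]
tool_rot: [3.139, -0.0, 0.895]
contact_force: [-12.4, 2.3, 26.6]
opening: 0.0003
grip_force: 13.6
```

Emit:
apply_moves --motion "0 0 0 -3 0 0 0;60 0 0 -5 0 0 0;60 0 0 -6 0 0 0;60 0 0 0 0 0 -0.0973;60 0 0 0 0 0 -0.0973;60 0 0 0 0 0 -0.0973;60 0 0 0 0 0 -0.0973;60 0 0 0 0 0 -0.0973;60 0 0 0 0 0 -0.0973;60 0 0 0 0 0 -0.0973;60 0 0 0 0 0 -0.0973;60 0 0 0 0 0 -0.0973;60 0 0 0 0 0 -0.0973"

```text
time: 13.0
tool_pos: [0.6195, -0.1029, 0.1919]
tool_rot: [3.14, 0.001, 1.871]
contact_force: [0.1, 0.5, 0.8]
opening: 0.0553
grip_force: 0.0
```

Emit:
apply_moves --motion "60 3.67 -0.7 0 0 0 0;60 3.67 -0.7 0 0 0 0;60 3.67 -0.7 0 0 0 0;60 3.67 -0.7 0 0 0 0;60 3.67 -0.7 0 0 0 0;60 3.67 -0.7 0 0 0 0;60 3.67 -0.7 0 0 0 0;60 3.67 -0.7 0 0 0 0;60 3.67 -0.7 0 0 0 0;60 3.67 -0.7 0 0 0 0;60 0 0 0 0 0 0;60 0 0 0 0 0 0"

```text
time: 14.5
tool_pos: [0.4451, 0.2274, 0.1919]
tool_rot: [3.14, 0.0, 1.868]
contact_force: [0.2, -0.0, -0.1]
opening: 0.0554
grip_force: 0.0
```

Run:
```python
from h import *
s,p=wrist(); img=p["img"]; save("w3.png",img); print(s["tool_pos"],s["tool_rot"])
for x in robot.trace("gold_bar",p):
    m=x["pixels"]; q=np.argwhere(m); r,g,b=img[m].mean(0)
    W=np.array([at_z(p,u,v,.036)[:2] for v,u in q]); w,e=np.linalg.eigh(np.cov(W.T)); d=e[:,1]
    print(x["score"],(r,g,b),q.mean(0)[::-1],W.mean(0),np.arctan2(d[1],d[0]))
    print(cv2.minAreaRect(1000*W.astype(np.float32)))
p=robot.read_camera("top")
red=[robot.search_frame(n,p)[:1] for n in ["lock_top","blade","sample"]]; print(red)
img=p["img"]; hsv=cv2.cvtColor(img,cv2.COLOR_RGB2HSV);H,S,V=[hsv[...,i].astype(int) for i in range(3)]
m=((H<8)|(H>172))&(S>150)&(V>100);m[:110]=0;m[150:]=0;m[:,:380]=0;m[:,420:]=0
print("cap",np.mean([at_z(p,u,v,.056)[:2] for v,u in np.argwhere(m)],0))
for n in ["blade","sample"]:
  for x in robot.trace(n,p)[:1]:
    q=np.argwhere(x["pixels"]);W=np.array([at_z(p,u,v,.027)[:2] for v,u in q]); w,e=np.linalg.eigh(np.cov(W.T)); d=e[:,1]; print(n,W.mean(0),np.arctan2(d[1],d[0]))
```

```text
[0.44509912 0.22739147 0.19187438] [3.14047199e+00 3.78383143e-04 1.86830979e+00]
0.86 (np.float64(217.3501522401044), np.float64(160.16963897346673), np.float64(188.83036102653327)) [235.82122662 226.05785124] [0.43866075 0.16609836] 2.6102006762424823
((442.3219299316406, 163.10125732421875), (32.77372360229492, 97.8187255859375), 57.7857666015625)
0.72 (np.float64(222.2622478386167), np.float64(195.67435158501442), np.float64(105.03746397694525)) [247.71716756  97.91560313] [0.41299298 0.29641064] 1.877226559925619
((413.2024230957031, 295.20166015625), (22.029504776000977, 99.50061798095703), 17.080949783325195)
0.68 (np.float64(37.68223684210526), np.float64(198.7782894736842), np.float64(196.99177631578948)) [135.19375     82.61414474] [0.30500014 0.27972438] 2.8497147628380377
((304.50384521484375, 280.09869384765625), (28.402151107788086, 105.78743743896484), 72.13652038574219)
[[{'centre': [0.6191, -0.1027, 0.0591], 'score': 0.49}], [{'centre': [0.5582, -0.1736, 0.0274], 'score': 0.77}], [{'centre': [0.582, -0.181, 0.0247], 'score': 0.45}]]
cap [ 0.61799569 -0.1041038 ]
blade [ 0.56153228 -0.1716663 ] 0.9214334706292564
sample [ 0.58147063 -0.17408797] 0.8603245957689157
```

View pics/w3.png

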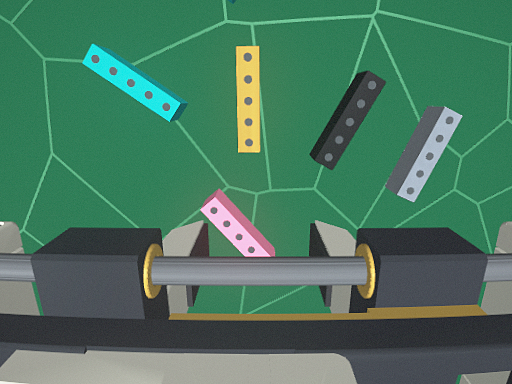

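The wrist view shows the gold bar at (248,98), with turquoise, black, grey and pink bars clear of it. The blade and leg still match. Go to the gold bar.

Emit:
apply_moves --motion "60 3.76 -0.55 0 0 0 -0.007;60 3.76 -0.55 0 0 0 0;60 0 0 3.5 0 0 0;60 0 0 3.5 0 0 0;60 0 0 3.5 0 0 0;60 0 0 3.5 0 0 0;60 0 0 2.0 0 0 0;60 0 0 1.5 0 0 0;60 0 0 0 0 0 0;60 0 0 0 0 0 0"

```text
time: 16.15
tool_pos: [0.4124, 0.2963, 0.0174]
tool_rot: [3.14, -0.0, 1.875]
contact_force: [-0.0, -0.1, 0.6]
opening: 0.0553
grip_force: 0.0
```

Emit:
apply_moves --motion "15 0 0 0 0 0 0;15 0 0 0 0 0 0;15 0 0 0 0 0 0;15 0 0 0 0 0 0;15 0 0 0 0 0 0;15 0 0 0 0 0 0" --force 25

```text
time: 16.9
tool_pos: [0.4122, 0.2963, 0.0169]
tool_rot: [3.141, -0.0, 1.875]
contact_force: [1.3, 0.2, 2.6]
opening: 0.022
grip_force: 25.0
```

Emit:
apply_moves --motion "15 0 0 -3 0 0 0;15 0 0 -4.5 0 0 0;15 0 0 -5 0 0 0;15 0 0 0 0 0 0.0923;15 0 0 0 0 0 0.0923;15 0 0 0 0 0 0.0923;15 0 0 0 0 0 0.0923;15 0 0 0 0 0 0.0923;15 0 0 0 0 0 0.0923;15 0 0 0 0 0 0.0923;15 0 0 0 0 0 0.0923;15 0 0 0 0 0 0.0923;15 0 0 0 0 0 0.0923;15 0 0 0 0 0 0.0923"

```text
time: 18.65
tool_pos: [0.411, 0.2957, 0.1409]
tool_rot: [-3.141, 0.002, 0.856]
contact_force: [-0.4, 0.1, -2.5]
opening: 0.0218
grip_force: 25.0
```

Emit:
apply_moves --motion "15 -2.46 3.04 0 0 0 0;15 -2.46 3.04 0 0 0 0;15 -2.46 3.04 0 0 0 0;15 -2.46 3.04 0 0 0 0;15 -2.46 3.04 0 0 0 0;15 -2.46 3.04 0 0 0 0;15 -2.46 3.04 0 0 0 0;15 -2.46 3.04 0 0 0 0;15 -2.46 3.04 0 0 0 0;15 -2.46 3.04 0 0 0 0;15 -2.46 3.04 0 0 0 0;15 -2.46 3.04 0 0 0 0;15 -2.46 3.04 0 0 0 0;15 0 0 0 0 0 0;15 0 0 0 0 0 0"

```text
time: 20.52
tool_pos: [0.5016, -0.2033, 0.1409]
tool_rot: [-3.139, 0.0, 0.859]
contact_force: [0.4, -0.3, -2.3]
opening: 0.022
grip_force: 25.0
```

Run:
```python
from h import *
s,p=wrist(); img=p["img"]; save("w4.png",img); print(s["tool_pos"],s["tool_rot"])
for n in ["blade","sample","lock_top"]:
  for x in robot.trace(n,p)[:1]:
    q=np.argwhere(x["pixels"]);W=np.array([at_z(p,u,v,.027 if n!="lock_top" else .056)[:2] for v,u in q]); w,e=np.linalg.eigh(np.cov(W.T)); d=e[:,1]; print(n,len(q),W.mean(0),np.arctan2(d[1],d[0]),cv2.minAreaRect(1000*W.astype(np.float32)))
print([robot.search_frame(n,p)[:1] for n in ["lock_top","blade","sample"]])
```

```text
[ 0.50158789 -0.20333313  0.14093945] [-3.13905418e+00  1.75062091e-04  8.59107668e-01]
blade 4368 [ 0.56759635 -0.16924439] 0.8805653713666312 ((565.1749877929688, -173.40040588378906), (168.22683715820312, 25.071285247802734), 52.16610336303711)
sample 1281 [ 0.58399114 -0.17368716] 0.8668895982168321 ((583.0289916992188, -174.8328399658203), (83.0632553100586, 11.57399845123291), 50.33698654174805)
lock_top 564 [ 0.61183704 -0.11601847] 2.454507638792169 ((611.6454467773438, -116.746826171875), (9.966211318969727, 30.980329513549805), 49.80323791503906)
[[{'centre': [0.6118, -0.1203, 0.0557], 'score': 0.88}], [{'centre': [0.5746, -0.1661, 0.0289], 'score': 0.71}], [{'centre': [0.5831, -0.1703, 0.0239], 'score': 0.64}]]
```

View pics/w4.png

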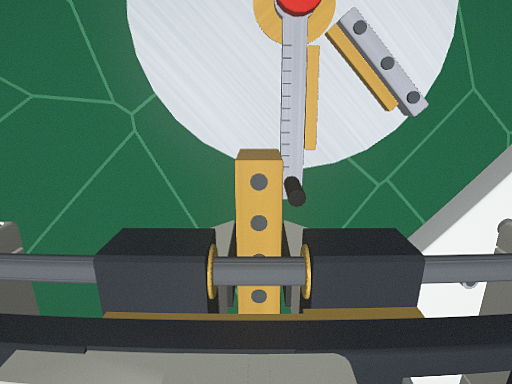

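The wrist view shows the bar held at (258,230), the blade at x≈290 flush along the leg at x≈312, and the post at (295,190). Next: shift 6 cm along and 4 mm sideways, then descend.

Emit:
apply_moves --motion "15 3 0.2 0 0 0 0;15 3 0.2 0 0 0 0;15 0 0 0 0 0 0;15 0 0 3.5 0 0 0;15 0 0 3.5 0 0 0;15 0 0 2 0 0 0;15 0 0 1 0 0 0;15 0 0 0.5 0 0 0;15 0 0 0 0 0 0;15 0 0 0 0 0 0"

```text
time: 22.12
tool_pos: [0.5451, -0.1616, 0.0375]
tool_rot: [3.14, -0.0, 0.859]
contact_force: [0.0, -0.7, -2.1]
opening: 0.0216
grip_force: 25.0
```

Emit:
apply_moves --motion "15 0 -0.1 0 0 0 0;15 0 0 0.3 0 0 0;15 0 0 0.2 0 0 0;15 0 0 0.05 0 0 0;15 0 0 0 0 0 0"

```text
time: 22.75
tool_pos: [0.5439, -0.1606, 0.0319]
tool_rot: [3.141, 0.0, 0.86]
contact_force: [-2.3, 0.8, 5.4]
opening: 0.0216
grip_force: 25.0
```

Force rose from -2 to +5 N, so the bar is seated on the plate. Release, rise and move off.

Emit:
apply_moves --motion "40 0 0 0 0 0 0;40 0 0 0 0 0 0;40 0 0 0 0 0 0;40 0 0 -1 0 0 0;40 0 0 -3 0 0 0;40 0 0 -4 0 0 0;40 0 0 -4 0 0 0;40 -4 0 0 0 0 0;40 -4 0 0 0 0 0;40 -4 0 0 0 0 0;40 0 0 0 0 0 0;40 0 0 0 0 0 0"

```text
time: 24.25
tool_pos: [0.4659, -0.2514, 0.1517]
tool_rot: [3.141, -0.0, 0.859]
contact_force: [-1.0, -0.1, 0.4]
opening: 0.037
grip_force: 0.0
```

Run:
```python
from h import *
s,p=wrist(); img=p["img"]; save("w5.png",img); print(s["tool_pos"])
a=.859;d=np.array([np.cos(a),np.sin(a)]);n=np.array([d[1],-d[0]])
for nm,z in [("blade",.027),("sample",.027),("gold_bar",.051)]:
  for x in robot.trace(nm,p)[:1]:
    q=np.argwhere(x["pixels"]);W=np.array([at_z(p,u,v,z)[:2] for v,u in q]);w,e=np.linalg.eigh(np.cov(W.T)); v=e[:,1]; print(nm,len(q),W.mean(0)@n,W.mean(0)@d,np.arctan2(v[1],v[0]))
```

```text
[ 0.46590541 -0.25139421  0.1517196 ]
blade 3131 0.5401822289042325 0.21609688203962482 0.8627387010229205
sample 922 0.5553665145062677 0.23805284076538552 0.8660820078534797
gold_bar 3118 0.5160925857565973 0.22213937800369285 0.8583937913497207
```

View pics/w5.png

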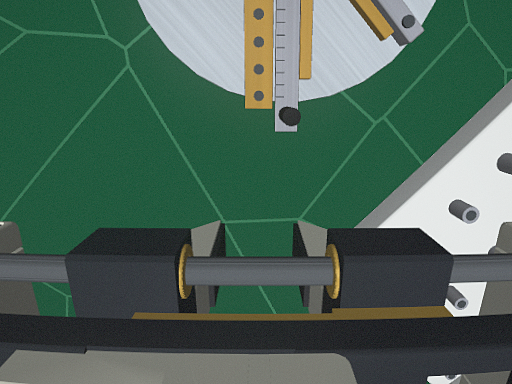

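The wrist view shows the gold bar (258,60) upright, parallel to the blade (287,60) and about 24 mm from its centre line. The leg (306,40) is flush on the other side, and nothing touches the robot. Hand in.

```bash
python3 -c "
from cell import robot
print(robot.hand_in())"
```

```text
the job is handed in; nothing more can be done
None
```

I handed the job in at about 24 s of the allowed 51 s: blade flush along the leg, lock cap pushed to its stop, and the gold bar standing parallel on the free side, about 24 mm from the blade's centre line (flush is 21 mm) and about 90 mm from the pivot; the hand-in call returned no verdict.

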